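# Proof-pull the brackets from the guarded nest

### The arm

A 6-joint arm with a two-finger parallel gripper is mounted at the origin on a cart in front of the work surface, level with it; the furniture and walls round the work are solid. World frame = base frame: x ahead of the robot, y to its left, z up, the work surface at z = 0. Lengths are in m, angles in rad, forces in N, time in s.
With the tool pointing down it reaches from about 0.35 to 0.925 m from the base axis. Payload 6.4 kg.
Tool frame: the origin (TCP) lies on the mounting face of the last link; the fingertips stand 173 mm ahead of it and the grasp point (between the pads) lies 155 mm ahead of it; z points along the fingers, y is the line along which they close (so a half turn about z gives the same grasp; the last joint's range is limited). The gripper opens to 85 mm and grips with 20 to 120 N. Pads are 22 mm wide; open, the fingers measure 114 mm over their backs; the gripper's body (76 mm by 85 mm) begins 54 mm behind the grasp point. The pads swing forward as they close: fully open they stand 13 mm farther back than shut.
Start: joints at [-1.514, 0.245, 1.558, -0, 1.339, -0.174], TCP at [0.149, -0.633, 0.405] pointing down, gripper open.
Joint ranges: [-3.13, 3.13], [-1.02, 2.26], [0.13, 2.54], [-0.95, 4.09], [0.21, 2.88], [-2.74, 2.74]. Speed limits (rad/s): [2.57, 2.57, 3.14, 3.14, 3.14, 3.14].

### API

Orientations are given as [roll, pitch, yaw] about the fixed x, y, z axes, in that order (R = Rz(yaw) Ry(pitch) Rx(roll)).
In Python, from workcell import sensors, vision, order gives the robot as it stands.
- The arm moves only by the tool carry_out, never from a script. Its arguments are lists of equal length, an entry for each row: "linear": the shift along the world's x, y, z in mm, a list of three; "yaw": the turn about the world's z in degrees; "gripper": the opening, from 0 (shut) to 1 (fully open). In form: {"linear": [[x, y, z], ...], "yaw": [yaw, ...], "gripper": [gripper, ...]}. A call has 1 to 12 rows; each row is the pose to reach, as a shift and turn from the pose commanded when the call began; what a row does not reach only later rows make up. A row lasts 1/10 s, in which the tool goes at most 50 mm and 8.59 degrees, less where a joint would pass 70% of its speed; a pose out of reach is approached as far as the arm can. A call with a gripper value outside its range is refused whole. The fingers move at their own pace and stop on an object; "squeeze" is the grip in N (left out, the last holds). Time passes only in rows, so rows that repeat a pose let the fingers close. It gives the time, the measured TCP pose, the force, the opening and the grip force at its end, in the units of the state.
- sensors.observe(): the state, without advancing time (a new reading comes with each control period).
- vision.get_image(name): name is "scene" or "top"; returns a dict with "pixels" (384x512x3 uint8, red, green, blue), "range_z" (384x512 float32, m along the optical axis (not along the pixel's ray), 0 where there is no reading), "intrinsics" (3x3 intrinsics, pixels), "k1" (the pictures are not rectified: a ray, as slopes to the right and down, at radius r is drawn at 1 + k1 r^2 times it, then the intrinsics apply), "position" and "orientation" of the camera in the world. Camera axes: x right, y down, z forward; pixel columns grow to the right and rows downward; lengths in m; the calibration is good to about 2 mm. A picture is of the moment at which its call begins.
- order.sign_off(): hands the job in; it is judged then, once.
The state is a dict: "clock": time; "qpos": joint angles; "joint_vel": joint speeds; "effort": joint torques, N m; "tool_pos": TCP position; "orientation": TCP orientation; "wrist_force": force on the tool from outside, world axes, zero at the start; "ft_torque": the same for the moment, N m; "grip_width": opening from 0.0 (shut) to 1.0 (fully open); "finger_force": force on a finger pad.
Only numpy, scipy, OpenCV 4.12 (cv2) and the standard library are available. Lean on these libraries where they do the work, as an engineer would, in place of code of your own. Each camera call takes 0.05 s, during which the arm holds its last target. There are 200 camera calls.

### The job

Three or four steel L-brackets stand in the nest with their feet caught crosswise under its slotted cover. Taking them one at a time from left to right, turn each bracket so that its foot slips lengthways out through its slot without forcing the cover, lower it inside the stirrup of the pull gauge and with the bracket itself pull the cross bar out level with the two black marker posts, hold it there for a second, let the bar back home, and put the bracket down in the black tray before fetching the next. Do not pull the bar well past the posts, and leave the two cups alone.

Things in the scene. Friction and masses are not known exactly. Their poses are not given: they have to be found in the camera images.
- nest: guarded nest, fixed: steel base 112 (x) x 368 (y) mm, 6 mm thick, on which the brackets stand; above it an aluminium cover plate, underside 26 mm and top 30 mm above the bench, with four slots 59 mm along nest x and 35 mm along nest y, 85 mm apart along y. Origin: centre of its underside
- slot_1 (a point): middle of the left-most slot at the cover's top face. The bracket's leg starts near the slot's middle and stands 36 mm above the cover; its foot lies within 0.4 rad of nest y, 12 mm under the cover. With the foot along nest x, toe either way, and its middle under the slot's middle it passes. Supports stand only at the nest's rim: it can be turned freely
- slot_2 (a point): middle of the second slot at the cover's top face. The bracket's leg starts near the slot's middle and stands 36 mm above the cover; its foot lies within 0.4 rad of nest y, 12 mm under the cover. With the foot along nest x, toe either way, and its middle under the slot's middle it passes. Supports stand only at the nest's rim: it can be turned freely
- slot_3 (a point): middle of the third slot at the cover's top face. The bracket's leg starts near the slot's middle and stands 36 mm above the cover; its foot lies within 0.4 rad of nest y, 12 mm under the cover. With the foot along nest x, toe either way, and its middle under the slot's middle it passes. Supports stand only at the nest's rim: it can be turned freely
- slot_4 (a point): middle of the right-most slot at the cover's top face. The bracket's leg starts near the slot's middle and stands 36 mm above the cover; its foot lies within 0.4 rad of nest y, 12 mm under the cover. With the foot along nest x, toe either way, and its middle under the slot's middle it passes. Supports stand only at the nest's rim: it can be turned freely
- bracket_1_mid (a point): left-most steel L-bracket, 8 mm thick, 0.13 to 0.24 kg. Point 30 mm above its underside, over the middle of its foot. Foot 28 mm along bracket x, 50 along y, 8 high; upright leg 60 mm high, 28 mm along x, 8 mm thick, at the +y end, its centre 21 mm along +y from this point; the toe is the -y end. None if absent.
- bracket_2_mid (a point): second steel L-bracket, 8 mm thick, 0.13 to 0.24 kg. Point 30 mm above its underside, over the middle of its foot. Foot 28 mm along bracket x, 50 along y, 8 high; upright leg 60 mm high, 28 mm along x, 8 mm thick, at the +y end, its centre 21 mm along +y from this point; the toe is the -y end. None if absent.
- bracket_3_mid (a point): third steel L-bracket, 8 mm thick, 0.13 to 0.24 kg. Point 30 mm above its underside, over the middle of its foot. Foot 28 mm along bracket x, 50 along y, 8 high; upright leg 60 mm high, 28 mm along x, 8 mm thick, at the +y end, its centre 21 mm along +y from this point; the toe is the -y end. None if absent.
- bracket_4_mid (a point): right-most steel L-bracket, 8 mm thick, 0.13 to 0.24 kg. Point 30 mm above its underside, over the middle of its foot. Foot 28 mm along bracket x, 50 along y, 8 high; upright leg 60 mm high, 28 mm along x, 8 mm thick, at the +y end, its centre 21 mm along +y from this point; the toe is the -y end. None if absent.
- bracket_1: the left-most bracket itself: origin at the middle of its foot's underside, axes as for its middle point
- bracket_2: the second bracket itself: origin at the middle of its foot's underside, axes as for its middle point
- bracket_3: the third bracket itself: origin at the middle of its foot's underside, axes as for its middle point
- bracket_4: the right-most bracket itself: origin at the middle of its foot's underside, axes as for its middle point
- gauge: spring pull gauge, fixed: steel base 124 mm wide, 6 mm thick, from -130 to +120 mm along its x axis; spring housing from x +60 to +120 mm, 36 mm high. Two black marker posts 8 mm thick, 34 mm high, stand at x = -94 mm, y = +-53 mm. Origin: bench level on its centre line. The stirrup is pulled along gauge -x, roughly towards the robot.
- stirrup: moving stirrup of the gauge, a steel U: two 7 mm rods (gauge y = +-38 mm, top 21.5 mm above the bench) from the housing to a cross bar 8 mm thick, 86 mm wide, underside 10 mm and top 28 mm above the bench. At home the bar's inner face is at gauge x = -50 mm: a window 110 x 69 mm inside. Origin: the gauge's when home, moves with the stirrup
- bar_mid (a point): centre of the cross bar, 19 mm above the bench; 40 mm out it stands between the marker posts
- pull (a joint): how far the bar is pulled out, m: 0 at home, 0.040 at the marker posts, stop at 0.065; spring 300 N/m (12 N at the posts), returns by itself
- tray: loose black open tray (half a compartment case) 269 (x) x 306 (y) mm, rim 55 mm high, floor 4 mm; inside x -113 to +118 mm, y -141 to +140 mm; low walls 42 mm high at x = -3 mm (from y = -141 to +85 mm) and at y = +90 mm divide it. Origin: centre of its underside
- coffee_cup: brown paper cup, 88 mm wide, 98 mm high, bystander; origin at its foot
- white_cup: white paper cup, 72 mm wide, 78 mm high, bystander; origin at its foot
Mind the look-alikes: they are no part of the job. What is shaped like the bracket_2 but turquoise is not meant. Leave any purple look-alike of the bracket_3 alone.

How it is judged:
On the way, in this order (a step that is already met when the one before it is completed fails the run):
1. the left-most bracket, caught inside the stirrup, pulls the cross bar to the marker posts (about 12 N) for 0.6 s (contact force between bracket_1 and stirrup between 9.6 and 14.4 N and x of bracket_1_mid in the frame of gauge between -0.088 and -0.04 m and y of bracket_1_mid in the frame of gauge between -0.035 and 0.035 m and z of bracket_1_mid in the frame of gauge below 0.055 m), for 0.6 s.
2. the left-most bracket lies or stands in the black tray (x of bracket_1_mid in the frame of tray between -0.115 and 0.119 m and y of bracket_1_mid in the frame of tray between -0.142 and 0.142 m and z of bracket_1_mid in the frame of tray between 0 and 0.06 m and linear speed of bracket_1 below 0.05 m/s and contact force between bracket_1 and the fingers below 0.1 N), for 0.2 s.
3. the second bracket, caught inside the stirrup, pulls the cross bar to the marker posts (about 12 N) for 0.6 s (contact force between bracket_2 and stirrup between 9.6 and 14.4 N and x of bracket_2_mid in the frame of gauge between -0.088 and -0.04 m and y of bracket_2_mid in the frame of gauge between -0.035 and 0.035 m and z of bracket_2_mid in the frame of gauge below 0.055 m), for 0.6 s.
4. the second bracket lies or stands in the black tray (x of bracket_2_mid in the frame of tray between -0.115 and 0.119 m and y of bracket_2_mid in the frame of tray between -0.142 and 0.142 m and z of bracket_2_mid in the frame of tray between 0 and 0.06 m and linear speed of bracket_2 below 0.05 m/s and contact force between bracket_2 and the fingers below 0.1 N), for 0.2 s.
5. the third bracket, caught inside the stirrup, pulls the cross bar to the marker posts (about 12 N) for 0.6 s (contact force between bracket_3 and stirrup between 9.6 and 14.4 N and x of bracket_3_mid in the frame of gauge between -0.088 and -0.04 m and y of bracket_3_mid in the frame of gauge between -0.035 and 0.035 m and z of bracket_3_mid in the frame of gauge below 0.055 m), for 0.6 s.
6. the third bracket lies or stands in the black tray (x of bracket_3_mid in the frame of tray between -0.115 and 0.119 m and y of bracket_3_mid in the frame of tray between -0.142 and 0.142 m and z of bracket_3_mid in the frame of tray between 0 and 0.06 m and linear speed of bracket_3 below 0.05 m/s and contact force between bracket_3 and the fingers below 0.1 N), for 0.2 s.
7. the right-most bracket, caught inside the stirrup, pulls the cross bar to the marker posts (about 12 N) for 0.6 s (contact force between bracket_4 and stirrup between 9.6 and 14.4 N and x of bracket_4_mid in the frame of gauge between -0.088 and -0.04 m and y of bracket_4_mid in the frame of gauge between -0.035 and 0.035 m and z of bracket_4_mid in the frame of gauge below 0.055 m), for 0.6 s.
8. the right-most bracket lies or stands in the black tray (x of bracket_4_mid in the frame of tray between -0.115 and 0.119 m and y of bracket_4_mid in the frame of tray between -0.142 and 0.142 m and z of bracket_4_mid in the frame of tray between 0 and 0.06 m and linear speed of bracket_4 below 0.05 m/s and contact force between bracket_4 and the fingers below 0.1 N), for 0.2 s.
At the end, for the whole second after the job is handed in: Every bracket that was present rests inside the black tray, standing or lying (its middle within the tray's walls and below 60 mm over the tray's underside), the tray is level, and the cross bar is home within 4 mm (x of bracket_1_mid in the frame of tray between -0.115 and 0.119 m and y of bracket_1_mid in the frame of tray between -0.142 and 0.142 m and z of bracket_1_mid in the frame of tray between 0 and 0.06 m and linear speed of each of bracket_1, bracket_2, bracket_3, bracket_4 below 0.05 m/s and x of bracket_2_mid in the frame of tray between -0.115 and 0.119 m and y of bracket_2_mid in the frame of tray between -0.142 and 0.142 m and z of bracket_2_mid in the frame of tray between 0 and 0.06 m and x of bracket_3_mid in the frame of tray between -0.115 and 0.119 m and y of bracket_3_mid in the frame of tray between -0.142 and 0.142 m and z of bracket_3_mid in the frame of tray between 0 and 0.06 m and x of bracket_4_mid in the frame of tray between -0.115 and 0.119 m and y of bracket_4_mid in the frame of tray between -0.142 and 0.142 m and z of bracket_4_mid in the frame of tray between 0 and 0.06 m and value of joint pull below 0.004 m and angle between tray's own z axis and vertical below 0.1 rad); the robot touches nothing.
It fails at once if the cross bar is pulled more than 15 mm beyond the marker posts (value of joint pull above 0.055 m).
It fails at once if the nest is forced (more than 60 N) (contact force between nest and anything else above 60 N).
It fails at once if a cup is moved more than 30 mm or tipped (distance of any of coffee_cup, white_cup from where it was at the start of the episode above 0.03 m or angle between any of coffee_cup, white_cup's own z axis and vertical above 0.3 rad).
Of bracket_1, bracket_2, bracket_3, bracket_4 only 3 to 4 are there at a start; the rules pass over those that are not, and their reading is None.
At some moment in a run one of tray may be knocked a few centimetres aside while the robot is not near it.
It also fails if it takes over 210 s, if anything falls off the work surface, if the arm or the gripper's body presses on something with over 40 N, if the wrist force passes 120 N, or if a joint passes its speed limit or range.

## Working session

There is one attempt and no reset: what is moved stays moved. The work goes in short steps, Python scripts to look and compute and a tool call to move; the robot and the scene stay as the last step left them, time stands still between calls to the robot, and variables do not carry over. Pictures are saved under pics/ and viewed, at most 14 in all, crops included, and the job is handed in when it is done.

Besides the shell and the picture viewer there is one more tool, called after ">>>" as a command line: name --pt "numbers of a row" for each row, then --argument value for the rest. carry_out: Moves the arm, as the interface text tells. Its arguments: {"type":"object","properties":{"linear":{"type":"array"},"yaw":{"type":"array"},"gripper":{"type":"array"},"squeeze":{"type":"number"}},"required":["linear","yaw","gripper"]}

```bash
mkdir -p pics; cat > h.py <<'E'
import numpy as np, cv2
from scipy.spatial.transform import Rotation as R
from workcell import sensors, vision, order
def Rm(o):
    o=np.array(o)
    if o.shape==(3,3): return o
    return (R.from_quat(o) if o.size==4 else R.from_euler('xyz',o)).as_matrix()
def grab(name):
    d=vision.get_image(name); K=np.array(d['intrinsics']); z=d['range_z']
    h,w=z.shape; u,v=np.meshgrid(np.arange(w),np.arange(h))
    dist=np.array([d['k1'],0,0,0,0],float)
    x=np.stack([(u-K[0,2])/K[0,0],(v-K[1,2])/K[1,1]],-1)
    s=x.copy()
    for _ in range(8): s=x/(1+d['k1']*(s**2).sum(-1,keepdims=True))
    P=np.dstack([s*z[...,None],z])@Rm(d['orientation']).T+np.array(d['position'])
    P[z==0]=np.nan
    return d,P
E
python3 - <<'E'
from h import *
for n in('scene','top'):
    d,P=grab(n); print(n,d['position'],d['orientation'],d['intrinsics'],d['k1'])
    cv2.imwrite(f'pics/{n}0.png',cv2.resize(d['pixels'][:,:,::-1],(800,600)))
    np.savez(f'{n}0.npz',P=P,rgb=d['pixels'])
print(sensors.observe())
E
```

```text
scene [ 0.04475293 -0.90728875  1.21358952] [-2.43446407 -0.00313395 -0.5168614 ] [[491.27486561   0.         249.51149523]
 [  0.         491.27486561 193.16930544]
 [  0.           0.           1.        ]] -0.06304306651873395
top [ 0.29449764 -0.04990672  1.26308833] [-2.93627367e+00  2.30262453e-03 -1.52825977e+00] [[444.91647373   0.         262.75176329]
 [  0.         444.91647373 195.76081164]
 [  0.           0.           1.        ]] -0.004265611323347794
{'clock': 0.1, 'qpos': array([-1.51411865e+00,  2.45720505e-01,  1.55890393e+00, -1.80227716e-05,
        1.33871975e+00, -1.74111292e-01]), 'joint_vel': array([-0.00080392, -0.00187905, -0.00176916, -0.000602  ,  0.0003716 ,
        0.00065131]), 'effort': array([ 7.09497476e-05, -4.30669856e+01, -3.27129400e+01, -1.43855191e-04,
        2.78500193e-03,  5.52028226e-06]), 'tool_pos': array([ 0.14866976, -0.63255324,  0.40369908]), 'orientation': array([-3.13986457e+00, -2.86155192e-04,  2.30792878e-01]), 'wrist_force': array([0.53655749, 0.525302  , 0.15399278]), 'ft_torque': array([-0.00140615,  0.00161397, -0.01951028]), 'finger_force': 0.0, 'grip_width': 1.0043845282597486}
```

View pics/top0.png

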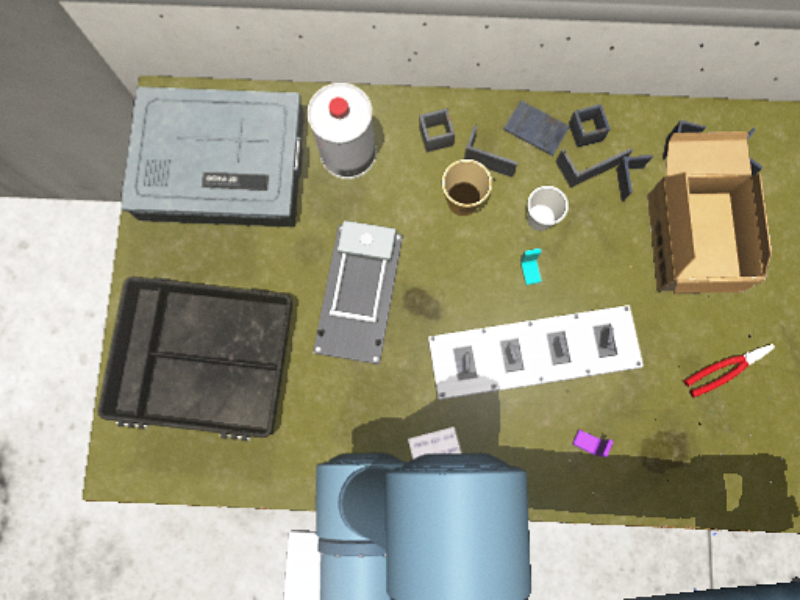

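View pics/scene0.png

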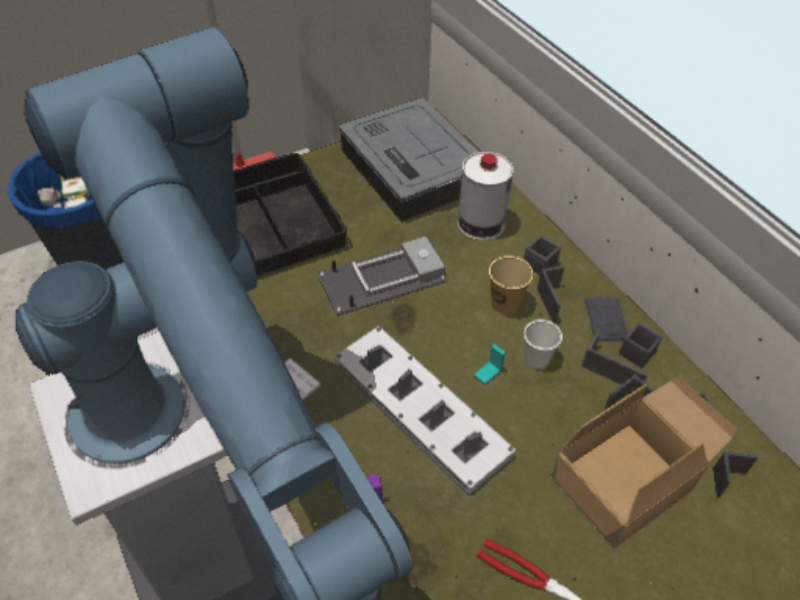

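The top picture shows the nest at about (535,350), the gauge at (360,290), the tray at (200,355), and brackets in all four slots at (465,362), (513,354), (559,346) and (605,340). Next I measure them.

```bash
cat > m.py <<'E'
from h import *
def load(n): 
    f=np.load(n+'0.npz'); return f['P'],f['rgb'].astype(int)
def rect(q):
    (c,s,a)=cv2.minAreaRect((q*1000).astype(np.float32)); return np.round(c,1),np.round(s,1),round(a,1)
if __name__=='__main__':
    P,c=load('top'); v,u=np.mgrid[:384,:512]; X,Y,Z=P[...,0],P[...,1],P[...,2]
    def box(u0,v0,u1,v1): return (u>=u0*.64)&(u<u1*.64)&(v>=v0*.64)&(v<v1*.64)
    nb=box(425,300,650,402)
    m=nb&(abs(Z-.03)<.004)
    m=cv2.morphologyEx(m.astype(np.uint8),cv2.MORPH_OPEN,np.ones((3,3)))>0
    print('cover z',np.nanmedian(Z[m]),rect(P[m][:,:2]))
    gb=box(310,215,408,370)
    m=gb&(abs(Z-.036)<.004)&box(330,215,408,260); print('housing',m.sum(),np.nanmedian(Z[m]),rect(P[m][:,:2]))
    m=gb&(Z>.003)&(Z<.045); 
    m=cv2.morphologyEx(m.astype(np.uint8),cv2.MORPH_OPEN,np.ones((3,3)))>0
    print('gauge',rect(P[m][:,:2]))
    m=gb&(Z>.016)&(Z<.031)&(c.min(-1)>130); print('stirrup',rect(P[m][:,:2]))
    m=box(90,270,300,445)&(Z>.047)&(Z<.06); print('tray',np.nanmedian(Z[m]),rect(P[m][:,:2]))
    for n in('top','scene'):
        P,c=load(n); Z=P[...,2]
        for k,(x,y) in enumerate(np.c_[[0]*4,[0]*4]): pass
        np_=P
    cov=None
    for n in('top','scene'):
        P,c=load(n);Z=P[...,2]
        m=((Z>.042)&(Z<.075)&(P[...,0]>.2)&(P[...,0]<.5)&(P[...,1]<.02)&(P[...,1]>-.5)).astype(np.uint8)
        N,L,st,ce=cv2.connectedComponentsWithStats(m)
        for i in range(1,N):
            if st[i,4]<12: continue
            q=P[L==i]; t=q[q[:,2]>.058]
            print(n,st[i,4],np.round(q.mean(0)*1000),'top',len(t),np.round(np.nanmax(q[:,2]),3),rect(t[:,:2]) if len(t)>4 else '')
E
python3 m.py
```

```text
cover z 0.03007021323819714 (array([ 478.9, -260.4]), array([112.5, 367.5]), 11.3)
housing 603 0.035909969938458186 (array([672.3,  51.7]), array([99.8, 60.6]), 83.2)
gauge (array([585.2,  62.9]), array([124.8, 261.8]), 82.8)
stirrup (array([614.9,  60.4]), array([ 94.9, 179.4]), 83.8)
tray 0.05191584562028562 (array([441.4, 339.7]), array([308. , 267.6]), 86.0)
top 50 [ 486. -302.   61.] top 38 0.069 (array([ 485.9, -302.1]), array([26.4,  9.2]), 12.1)
top 14 [ 496. -384.   60.] top 9 0.068 (array([ 496.8, -384.5]), array([7.8, 5.3]), 89.4)
top 46 [ 469. -216.   61.] top 34 0.069 (array([ 470.6, -216.7]), array([27.7,  7.9]), 17.1)
top 41 [ 449. -137.   64.] top 35 0.071 (array([ 450.5, -137.2]), array([27.9,  8.1]), 5.1)
top 52 [ 315. -379.   56.] top 29 0.065 (array([ 314.9, -379.4]), array([ 7.6, 27.3]), 65.0)
scene 57 [ 449. -143.   57.] top 27 0.07 (array([ 449.8, -141.2]), array([28.7,  9.8]), 4.4)
scene 65 [ 469. -222.   57.] top 34 0.069 (array([ 469.7, -219.9]), array([28.5, 11. ]), 17.2)
scene 59 [ 485. -309.   58.] top 35 0.071 (array([ 486.4, -307.8]), array([30.9,  9.4]), 20.4)
scene 18 [ 496. -389.   57.] top 10 0.07 (array([ 496. , -387.9]), array([ 4. , 10.1]), 11.1)
scene 35 [ 320. -386.   57.] top 19 0.065 (array([ 319.3, -385.1]), array([ 6., 18.]), 67.1)
```

```bash
python3 - <<'E'
from m import *
P,c=load('top'); crop=c[190:260,272:418].astype(np.uint8)
a=cv2.resize(crop[:,:,::-1],None,fx=5,fy=4.2,interpolation=cv2.INTER_CUBIC)
a=np.clip(a*1.6,0,255).astype(np.uint8)
cv2.imwrite('pics/nest.png',a)
t=np.radians(11.2);ex=np.array([np.cos(t),np.sin(t)]);ey=np.array([-ex[1],ex[0]]);C=np.array([.479,-.2604])
for n in('top','scene'):
  P,c=load(n);q=P.reshape(-1,3);l=np.c_[(q[:,:2]-C)@ex,(q[:,:2]-C)@ey]*1000
  for k in range(4):
    d=l-[0,127.5-85*k]; i=(abs(d[:,0])<20)&(abs(d[:,1])<17)
    a=d[i,1];z=q[i,2]*1000
    print(n,k+1,[(lo,int((s:=(a>=lo)&(a<lo+5)).sum()),np.round(np.nanpercentile(z[s],[10,50,90]),0)) for lo in(-17,-12,-7,-2,3,8,12) if ((a>=lo)&(a<lo+5)).sum()])
E
```

```text
top 1 [(-17, 25, array([4., 6., 9.])), (-12, 7, array([ 6.,  7., 11.])), (-7, 16, array([42., 64., 67.])), (-2, 41, array([ 6., 57., 68.])), (3, 29, array([ 3., 16., 56.])), (8, 28, array([ 6., 13., 18.])), (12, 21, array([ 6., 12., 16.]))]
top 2 [(-17, 23, array([ 3., 13., 18.])), (-12, 12, array([ 6., 13., 17.])), (-7, 9, array([ 5.,  8., 54.])), (-2, 26, array([ 6., 63., 67.])), (3, 59, array([ 6., 32., 66.])), (8, 25, array([ 3.,  6., 10.])), (12, 10, array([ 4.,  7., 12.]))]
top 3 [(-17, 9, array([ 4.,  9., 19.])), (-12, 5, array([ 3.,  6., 12.])), (-7, 17, array([ 4., 59., 67.])), (-2, 51, array([ 4., 50., 68.])), (3, 52, array([ 4., 14., 59.])), (8, 21, array([ 4.,  6., 11.])), (12, 3, array([ 7.,  9., 10.]))]
top 4 [(-17, 10, array([ 5., 12., 19.])), (-12, 11, array([ 5.,  8., 61.])), (-7, 24, array([ 7., 44., 67.])), (-2, 59, array([ 5., 41., 66.])), (3, 51, array([ 5., 13., 56.])), (8, 13, array([4., 6., 8.])), (12, 1, array([24., 24., 24.]))]
scene 1 [(-17, 1, array([23., 23., 23.])), (-12, 71, array([11., 33., 63.])), (-7, 48, array([ 9., 44., 65.])), (-2, 13, array([ 6., 32., 61.])), (3, 1, array([4., 4., 4.])), (8, 6, array([ 5.,  9., 14.])), (12, 11, array([ 4., 14., 32.]))]
scene 2 [(-17, 2, array([13., 14., 16.])), (-12, 27, array([10., 15., 45.])), (-7, 82, array([14., 41., 62.])), (-2, 29, array([10., 57., 65.])), (3, 8, array([ 1.,  7., 61.])), (8, 4, array([5., 6., 8.])), (12, 18, array([ 0.,  9., 29.]))]
scene 3 [(-17, 8, array([10., 12., 16.])), (-12, 71, array([10., 33., 63.])), (-7, 50, array([10., 44., 65.])), (-2, 12, array([ 6., 59., 65.])), (3, 5, array([1., 4., 8.])), (8, 9, array([1., 4., 6.])), (12, 25, array([ 4., 25., 31.]))]
scene 4 [(-17, 14, array([12., 16., 53.])), (-12, 62, array([13., 35., 64.])), (-7, 62, array([14., 44., 67.])), (-2, 25, array([ 8., 46., 66.])), (3, 12, array([ 4.,  9., 39.])), (8, 9, array([2., 6., 9.])), (12, 19, array([ 3.,  9., 31.]))]
```

View pics/nest.png

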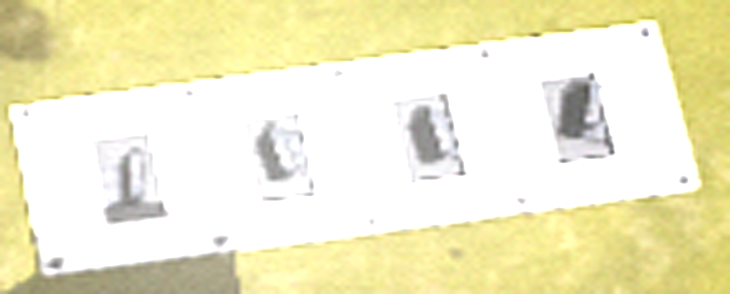

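The crop shows brackets in all four slots, at about (130,175), (275,155), (430,135) and (577,108). The depth puts the toe on +y for bracket 1 and on -y for brackets 2–4.

>>> carry_out --pt "25 41 -8" --pt "50 82 -16" --pt "75 123 -24" --pt "100 164 -32" --pt "125 205 -40" --pt "150 246 -48" --pt "175 287 -56" --pt "200 328 -64" --pt "225 369 -72" --pt "250 410 -80" --pt "275 451 -90" --pt "302 494 -104" --yaw '[8, 16, 24, 32, 40, 48, 56, 64, 72, 80, 88, 96]' --gripper '[0.45, 0.45, 0.45, 0.45, 0.45, 0.45, 0.45, 0.45, 0.45, 0.45, 0.45, 0.45]' --squeeze 80

```text
clock: 1.3
tool_pos: [0.45, -0.1391, 0.3014]
orientation: [3.141, 0.001, 1.912]
wrist_force: [1.4, -0.9, 0.4]
grip_width: 0.448
finger_force: 0.0
```

>>> carry_out --pt "0 0 0" --pt "0 0 0" --pt "0 0 0" --pt "0 0 0" --pt "0 0 0" --pt "0 0 0" --pt "0 0 0" --pt "0 0 0" --pt "0 0 0" --pt "0 0 0" --pt "0 0 0" --pt "0 0 0" --yaw '[8, 16, 24, 32, 40, 48, 56, 64, 72, 76, 76, 76]' --gripper '[0.45, 0.45, 0.45, 0.45, 0.45, 0.45, 0.45, 0.45, 0.45, 0.45, 0.45, 0.45]'

```text
clock: 2.5
tool_pos: [0.4492, -0.1409, 0.3012]
orientation: [3.141, -0.0, -3.052]
wrist_force: [0.5, -0.0, 0.4]
grip_width: 0.449
finger_force: 0.0
```

>>> carry_out --pt "1 2 -30" --pt "1 2 -60" --pt "1 2 -80" --pt "1 2 -92" --pt "1 2 -92" --pt "1 2 -92" --pt "1 2 -92" --pt "1 2 -92" --pt "1 2 -92" --pt "1 2 -92" --yaw '[0, 0, 0, 0, 0, 0, 0, 0, 0, 0]' --gripper '[0.45, 0.45, 0.45, 0.45, 0.45, 0, 0, 0, 0, 0]'

```text
clock: 3.5
tool_pos: [0.4511, -0.1394, 0.2108]
orientation: [-3.14, 0.002, -3.05]
wrist_force: [-1.4, -0.4, 6.6]
grip_width: 0.083
finger_force: 79.5
```

>>> carry_out --pt "0 0 6" --pt "2 3 6" --pt "2 3 6" --pt "2 3 6" --pt "2 3 6" --pt "2 3 6" --pt "2 3 6" --pt "2 3 6" --pt "2 3 6" --pt "2 3 6" --pt "2 3 6" --pt "2 3 6" --yaw '[0, 0, -8, -16, -24, -32, -40, -48, -56, -64, -72, -80]' --gripper '[0, 0, 0, 0, 0, 0, 0, 0, 0, 0, 0, 0]'

```text
clock: 4.7
tool_pos: [0.4521, -0.1355, 0.215]
orientation: [-3.141, -0.001, 1.831]
wrist_force: [0.3, -0.2, -1.9]
grip_width: 0.077
finger_force: 78.4
```

>>> carry_out --pt "0 0 0" --pt "-10 -1 0" --pt "-20 -3 0" --pt "-20 -3 0" --pt "-20 -3 0" --pt "-20 -3 0" --yaw '[-4, -4, -4, -4, -4, -4]' --gripper '[0, 0, 0, 0, 0, 0]'

```text
clock: 5.3
tool_pos: [0.4324, -0.1391, 0.2156]
orientation: [3.141, 0.0, 1.767]
wrist_force: [-0.2, -0.4, -1.8]
grip_width: 0.073
finger_force: 78.4
```

```bash
python3 - <<'E'
from h import *
s=sensors.observe();print(s['tool_pos'],s['orientation'],s['wrist_force'],s['ft_torque'])
for n in('top','scene'):
    d,P=grab(n); np.savez(f'{n}1.npz',P=P,rgb=d['pixels'])
    c=d['pixels'][:,:,::-1]
    c=c[180:260,260:360] if n=='top' else c[190:280,200:320]
    cv2.imwrite(f'pics/{n}1.png',cv2.resize(c,None,fx=5,fy=5,interpolation=cv2.INTER_CUBIC))
E
```

```text
[ 0.43238903 -0.13908458  0.21557256] [3.14120337e+00 3.28310194e-04 1.76678399e+00] [-0.20606031 -0.37803536 -1.77471078] [-0.00766695  0.05557908  0.02232612]
```

View pics/scene1.png

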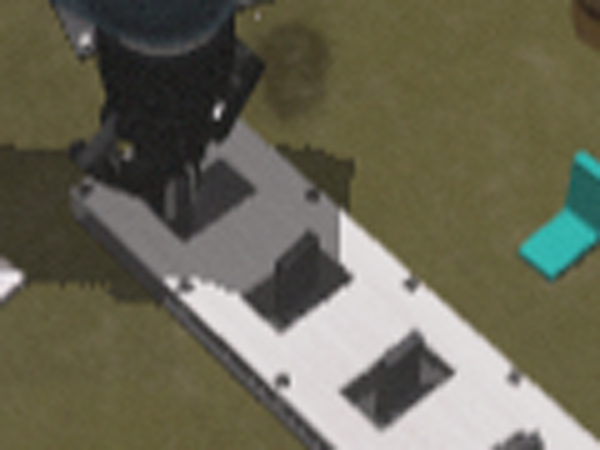

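The scene crop shows bracket 1's leg at the robot-side end of slot 1, at about (180,210), with its foot lying lengthways in the slot. I lift gently.

>>> carry_out --pt "0 0 3" --pt "0 0 6" --pt "0 0 9" --pt "0 0 12" --pt "0 0 12" --yaw '[0, 0, 0, 0, 0]' --gripper '[0, 0, 0, 0, 0]'

```text
clock: 5.9
tool_pos: [0.4326, -0.1391, 0.228]
orientation: [3.141, 0.001, 1.767]
wrist_force: [-0.4, 0.8, -1.5]
grip_width: 0.074
finger_force: 78.4
```

>>> carry_out --pt "0 0 20" --pt "0 0 62" --pt "30 50 62" --pt "60 90 62" --pt "80 130 62" --pt "100 170 62" --pt "121 205 62" --pt "121 205 62" --pt "121 205 62" --pt "121 205 62" --yaw '[0, 0, -4, -8, -12, -16, -18, -18, -18, -18]' --gripper '[0, 0, 0, 0, 0, 0, 0, 0, 0, 0]'

```text
clock: 6.9
tool_pos: [0.5529, 0.0655, 0.289]
orientation: [-3.141, 0.0, 1.452]
wrist_force: [-0.5, 0.5, -1.0]
grip_width: 0.076
finger_force: 78.9
```

```bash
python3 - <<'E'
from h import *
s=sensors.observe();print(s['tool_pos'],s['orientation'],s['wrist_force'])
f=np.load('top0.npz');P0=f['P']
# refine bar: posts & bar in gauge frame
for n in('top','scene'):
    d,P=grab(n); np.savez(f'{n}2.npz',P=P,rgb=d['pixels'])
    c=d['pixels'][:,:,::-1]
    c=c[120:240,190:290] if n=='top' else c[120:220,180:310]
    cv2.imwrite(f'pics/{n}2.png',cv2.resize(c,None,fx=5,fy=5,interpolation=cv2.INTER_CUBIC))
t=np.radians(-7);ex=np.array([np.cos(t),np.sin(t)]);ey=np.array([-ex[1],ex[0]]);O=np.array([.583,.0627])
q=P0.reshape(-1,3);c=f['rgb'].reshape(-1,3).astype(int);l=np.c_[(q[:,:2]-O)@ex,(q[:,:2]-O)@ey]*1000
m=(abs(l[:,1])<25)&(abs(l[:,0]+54)<25)&(q[:,2]>.018)&(q[:,2]<.04)
print('bar x',np.percentile(l[m,0],[0,5,50,95,100]),np.median(q[m,2]))
for sgn in(1,-1):
    m=(abs(l[:,0]+94)<20)&(abs(l[:,1]-53*sgn)<12)&(q[:,2]>.02); print('post',m.sum(),l[m].mean(0),q[m,2].mean())
m=(abs(l[:,0]+58-58)<40)&(abs(l[:,1])<60)&(q[:,2]>.014)&(q[:,2]<.03)
for s in(1,-1): 
    mm=m&(l[:,1]*s>25);print('rod y',l[mm,1].mean(),mm.sum(), np.polyfit(l[mm,0],l[mm,1],1))
E
```

```text
[0.55291196 0.06553782 0.28899081] [-3.14055615e+00  2.51556016e-04  1.45205817e+00] [-0.49196286  0.46502299 -0.97455428]
bar x [-57.26547373 -57.07864518 -53.80420795 -49.68844998 -48.90184889] 0.02736960765460328
post 9 [-94.02819549  53.06428486] 0.031900425767434064
post 9 [-93.95688909 -52.41828514] 0.03302686604706088
rod y 37.98807419885564 67 [-1.07712624e-02  3.79884763e+01]
rod y -37.829168348100225 67 [-2.04765948e-03 -3.78268858e+01]
```

View pics/scene2.png

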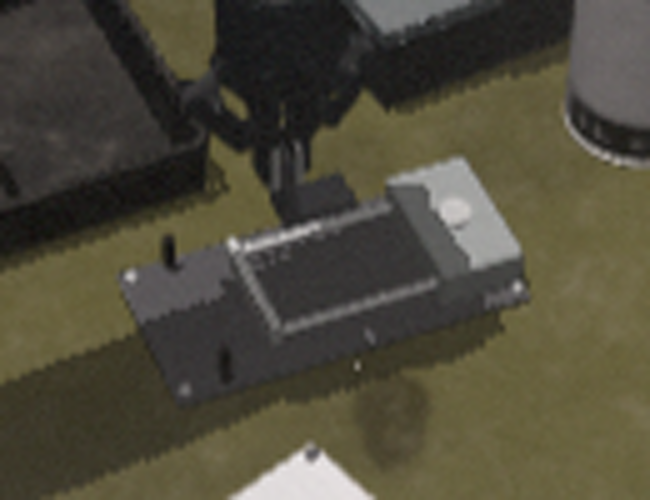

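The scene crop shows bracket 1 above the stirrup window, leg towards the robot and foot forward, at about (300,185). I lower it and then pull.

>>> carry_out --pt "0 0 -30" --pt "0 0 -55" --pt "0 0 -72" --pt "0 0 -72" --pt "-8 1 -72" --pt "-16 2 -72" --pt "-24 3 -72" --pt "-32 4 -72" --pt "-38 5 -72" --pt "-44 5 -72" --pt "-44 5 -72" --yaw '[0, 0, 0, 0, 0, 0, 0, 0, 0, 0, 0]' --gripper '[0, 0, 0, 0, 0, 0, 0, 0, 0, 0, 0]'

```text
clock: 8.1
tool_pos: [0.5101, 0.0711, 0.219]
orientation: [3.134, -0.001, 1.452]
wrist_force: [7.6, -0.8, -5.7]
grip_width: 0.079
finger_force: 78.4
```

>>> carry_out --pt "-6 1 0" --pt "-12 1 0" --pt "-13 1 0" --pt "-13 1 0" --pt "-13 1 0" --pt "-13 1 0" --pt "-13 1 0" --pt "-13 1 0" --pt "-13 1 0" --pt "-13 1 0" --pt "-13 1 0" --pt "-13 1 0" --yaw '[0, 0, 0, 0, 0, 0, 0, 0, 0, 0, 0, 0]' --gripper '[0, 0, 0, 0, 0, 0, 0, 0, 0, 0, 0, 0]'

```text
clock: 9.3
tool_pos: [0.4984, 0.0721, 0.2196]
orientation: [3.13, -0.002, 1.452]
wrist_force: [11.0, 1.7, -6.9]
grip_width: 0.082
finger_force: 78.0
```

>>> carry_out --pt "0 0 0" --pt "0 0 0" --pt "0 0 0" --pt "10 -1 0" --pt "20 -2 0" --pt "30 -4 0" --pt "40 -5 0" --pt "50 -6 0" --pt "58 -7 0" --pt "58 -7 0" --pt "58 -7 40" --pt "58 -7 80" --yaw '[0, 0, 0, 0, 0, 0, 0, 0, 0, 0, 0, 0]' --gripper '[0, 0, 0, 0, 0, 0, 0, 0, 0, 0, 0, 0]'

```text
clock: 10.5
tool_pos: [0.5532, 0.0652, 0.2961]
orientation: [-3.135, 0.0, 1.453]
wrist_force: [1.8, -0.9, -1.0]
grip_width: 0.078
finger_force: 79.1
```

```bash
cat > tray.py <<'E'
from h import *
d,P=grab('top'); Z=P[...,2]; X=P[...,0];Y=P[...,1]
s=sensors.observe();print('tool',np.round(s['tool_pos'],4),np.degrees(s['orientation'][2]),s['wrist_force'])
m=(Z>.047)&(Z<.062)&(Y>.13)&(Y<.58)&(X>.2)&(X<.68)&(d['pixels'].max(-1)<110)
N,L,st,ce=cv2.connectedComponentsWithStats(cv2.dilate(m.astype(np.uint8),np.ones((3,3))))
k=1+np.argmax(st[1:,4]); q=P[m&(L==k)][:,:2]
c,sz,a=cv2.minAreaRect((q*1000).astype(np.float32)); print('tray',c,sz,a)
if sz[0]<sz[1]: a+=90   # long side = tray y
yaw=(a-90+90)%180-90
t=np.radians(yaw);ex=np.array([np.cos(t),np.sin(t)]);ey=np.array([-ex[1],ex[0]])
print('yaw',yaw)
for x,y in((60,20),(60,-75),(-55,20),(-55,-75)): print((x,y),np.round(np.array(c)+x*ex+y*ey))
t=np.radians(-7);gx=np.array([np.cos(t),np.sin(t)]);gy=np.array([-gx[1],gx[0]]);O=np.array([.583,.0627])
q=P.reshape(-1,3);l=np.c_[(q[:,:2]-O)@gx,(q[:,:2]-O)@gy]*1000
m=(abs(l[:,1])<30)&(l[:,0]>-110)&(l[:,0]<-20)&(q[:,2]>.018)&(q[:,2]<.034);print('bar x',m.sum(),np.percentile(l[m,0],[5,50,95]) if m.sum() else '')
E
python3 tray.py
```

```text
tool [0.556  0.0651 0.305 ] 83.24967075998815 [7.00642852 1.70207901 3.43821706]
tray (475.7841491699219, 345.8318786621094) (242.96847534179688, 266.8160095214844) 85.36090087890625
yaw 85.36090087890625
(60, 20) [461. 407.]
(60, -75) [555. 400.]
(-55, 20) [451. 293.]
(-55, -75) [546. 285.]
bar x 6 [-56.77242629 -54.03463691 -51.1887732 ]
```

```bash
python3 - <<'E'
s=open('tray.py').read()
a=s.index('c,sz,a='); b=s.index('for x,y in')
new='''from scipy.optimize import least_squares
def loc(p,Q):
    t=p[2];ex=np.array([np.cos(t),np.sin(t)]);ey=np.array([-ex[1],ex[0]])
    return (Q-p[:2])@ex,(Q-p[:2])@ey
def res(p):
    x,y=loc(p,q*1000); dx=abs(x)-132; dy=abs(y)-150.5
    return np.hypot(np.maximum(dx,0),np.maximum(dy,0))+np.minimum(abs(np.minimum(dx,0)),abs(np.minimum(dy,0)))*((dx<0)&(dy<0))
best=min((least_squares(res,[441+i,340+j,np.radians(-4+k)],loss='soft_l1',f_scale=3) for i in(-25,0,25) for j in(-25,0,25) for k in(-6,0,6)),key=lambda r:r.cost)
c=best.x[:2];yaw=np.degrees(best.x[2]);t=best.x[2];ex=np.array([np.cos(t),np.sin(t)]);ey=np.array([-ex[1],ex[0]])
print('tray',c,yaw,'n',len(q),'med',np.median(res(best.x)),np.percentile(res(best.x),90))
'''
open('tray.py','w').write(s[:a].replace("P[m&(L==k)]","P[m]")+new+s[b:])
E
python3 tray.py
```

```text
tool [0.5561 0.065  0.3033] 83.23887383776245 [ 1.01444123 -0.10581811 -0.85132855]
tray [475.34435673 309.9111943 ] -4.716121417946005 n 803 med 5.935286308938473 11.490213205098454
(60, 20) [537. 325.]
(60, -75) [529. 230.]
(-55, 20) [422. 334.]
(-55, -75) [414. 240.]
bar x 7 [-56.77682364 -53.47504461 -50.15952024]
```

```bash
python3 - <<'E'
from h import *
d,P=grab('top');np.savez('top3.npz',P=P,rgb=d['pixels'])
a=cv2.resize(d['pixels'][100:300,40:300,::-1],None,fx=3,fy=3);cv2.imwrite('pics/t3.png',a)
f=np.load('top0.npz');Z=f['P'][...,2];m=(Z>.04)&(f['P'][...,1]>.13)&(f['P'][...,1]<.58)&(f['P'][...,0]>.2)&(f['P'][...,0]<.6)
print(np.histogram(Z[m],bins=np.arange(.04,.08,.003)))
E
```

```text
(array([220, 187, 243, 504, 487, 154,  17,   1,   0,   0,   0,   0,   0]), array([0.04 , 0.043, 0.046, 0.049, 0.052, 0.055, 0.058, 0.061, 0.064,
       0.067, 0.07 , 0.073, 0.076, 0.079]))
```

View pics/t3.png

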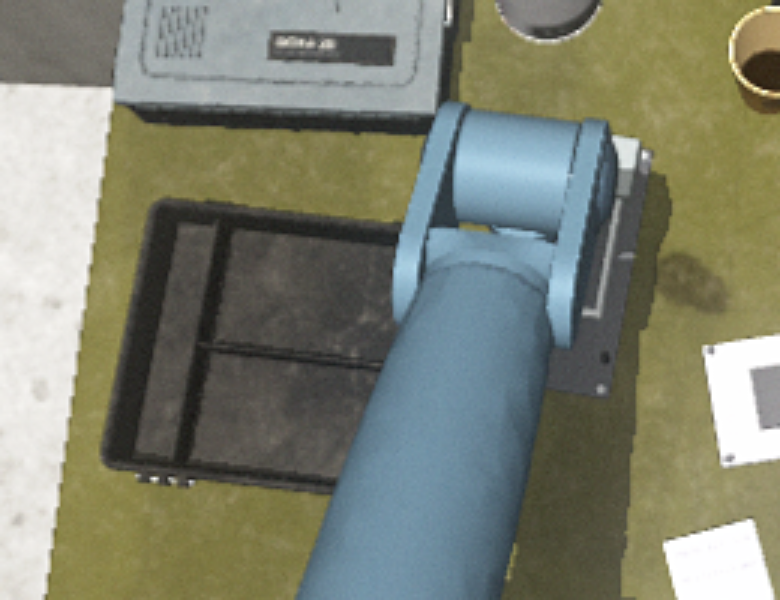

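The tray has already been knocked: its far-left corner is now at crop (155,205), about 30 mm towards +x and -y. The fit agrees with this, so I place bracket 1.

>>> carry_out --pt "-5 40 0" --pt "-10 80 0" --pt "-16 120 0" --pt "-22 160 0" --pt "-28 200 0" --pt "-34 235 0" --pt "-37 261 0" --pt "-37 261 0" --pt "-37 261 -30" --pt "-37 261 -60" --pt "-37 261 -75" --pt "-37 261 -80" --yaw '[0, 0, 0, 0, 0, 0, 0, 0, 0, 0, 0, 0]' --gripper '[0, 0, 0, 0, 0, 0, 0, 0, 0, 0, 0, 0]'

```text
clock: 11.85
tool_pos: [0.5162, 0.325, 0.2142]
orientation: [-3.136, 0.003, 1.452]
wrist_force: [-0.4, 0.6, -1.7]
grip_width: 0.076
finger_force: 79.1
```

>>> carry_out --pt "0 0 -4" --pt "0 0 -8" --pt "0 0 -8" --pt "0 0 -8" --yaw '[0, 0, 0, 0]' --gripper '[0, 0, 0, 0]'

```text
clock: 12.25
tool_pos: [0.5177, 0.3262, 0.2103]
orientation: [3.14, -0.001, 1.453]
wrist_force: [-0.1, 0.3, -2.1]
grip_width: 0.075
finger_force: 79.1
```

>>> carry_out --pt "0 0 -2" --pt "0 0 -2" --pt "0 0 -2" --pt "0 0 -2" --pt "0 0 -2" --pt "0 0 -2" --pt "0 0 -2" --yaw '[0, 0, 0, 0, 0, 0, 0]' --gripper '[0, 0, 0.22, 0.22, 0.22, 0.22, 0.22]'

```text
clock: 12.95
tool_pos: [0.5173, 0.326, 0.2073]
orientation: [-3.141, 0.0, 1.452]
wrist_force: [-0.1, -1.4, -0.3]
grip_width: 0.219
finger_force: 0.0
```

>>> carry_out --pt "0 0 15" --pt "0 0 40" --pt "0 0 80" --pt "-10 -40 80" --pt "-20 -80 80" --pt "-20 -80 80" --yaw '[0, 0, 0, 0, 0, 0]' --gripper '[0.22, 0.22, 0.22, 0.22, 0.22, 0.45]'

```text
clock: 13.55
tool_pos: [0.4964, 0.2433, 0.2882]
orientation: [-3.141, 0.001, 1.449]
wrist_force: [-0.9, 0.7, 0.4]
grip_width: 0.376
finger_force: 0.0
```

```bash
cat > br.py <<'E'
from h import *
# legs in nest and in tray
for n in('top','scene'):
    d,P=grab(n); Z=P[...,2]
    t=np.radians(11.2);ex=np.array([np.cos(t),np.sin(t)]);ey=np.array([-ex[1],ex[0]]);C=np.array([.479,-.2604])
    lx=(P[...,:2]-C)@ex*1000;ly=(P[...,:2]-C)@ey*1000
    for k in range(4):
        yc=127.5-85*k
        m=(abs(lx)<32)&(abs(ly-yc)<20)&(Z>.06)&(Z<.074)
        if m.sum()>8:
            r=cv2.minAreaRect((P[m][:,:2]*1000).astype(np.float32)); print(n,'leg',k+1,m.sum(),np.round(r[0],1),np.round(r[1],1),round(r[2],1))
    if n=='top':
        m=(Z>.056)&(Z<.075)&(P[...,1]>.17)&(P[...,1]<.48)&(P[...,0]>.32)&(P[...,0]<.62)
        N,L,st,ce=cv2.connectedComponentsWithStats(m.astype(np.uint8))
        for i in range(1,N):
            if st[i,4]>8: print('tray leg?',st[i,4],np.round(P[L==i].mean(0)*1000))
E
python3 br.py
```

```text
top leg 2 34 [ 470.5 -216.8] [28.   8.2] 15.0
top leg 3 33 [ 486.5 -303.1] [26.8  9.3] 13.3
top leg 4 34 [ 508.4 -386.3] [ 9.  28.6] 82.8
scene leg 2 30 [ 469.3 -220.5] [28.4  9.2] 15.1
scene leg 3 31 [ 485.7 -307.1] [28.5  7.9] 20.7
scene leg 4 40 [ 509.5 -389.5] [11.7 29.2] 83.9
```

>>> carry_out --pt "-2 -40 0" --pt "-4 -80 0" --pt "-6 -120 0" --pt "-8 -160 0" --pt "-10 -200 0" --pt "-13 -240 0" --pt "-16 -280 0" --pt "-18 -320 0" --pt "-20 -360 0" --pt "-23 -400 0" --pt "-25 -440 0" --pt "-27 -461 0" --yaw '[-7, -14, -21, -28, -35, -42, -49, -56, -63, -67, -67, -67]' --gripper '[0.45, 0.45, 0.45, 0.45, 0.45, 0.45, 0.45, 0.45, 0.45, 0.45, 0.45, 0.45]'

```text
clock: 14.85
tool_pos: [0.4712, -0.2174, 0.2885]
orientation: [3.14, -0.001, 0.282]
wrist_force: [0.3, 0.9, 0.5]
grip_width: 0.449
finger_force: 0.0
```

>>> carry_out --pt "0 0 0" --pt "0 0 0" --pt "0 0 0" --pt "0 0 0" --yaw '[0, 0, 0, 0]' --gripper '[0.45, 0.45, 0.45, 0.45]'

```text
clock: 15.25
tool_pos: [0.4706, -0.2137, 0.2874]
orientation: [-3.141, 0.0, 0.285]
wrist_force: [0.9, -0.5, -0.8]
grip_width: 0.449
finger_force: 0.0
```

```bash
python3 tray.py; python3 br.py | grep tray; python3 - <<'E'
from h import *
d,P=grab('top')
a=cv2.resize(d['pixels'][100:300,40:300,::-1],None,fx=3,fy=3);cv2.imwrite('pics/t4.png',a)
E
```

```text
tool [ 0.4706 -0.2139  0.2874] 16.32303263004088 [ 0.16628008 -0.65351438 -0.08634434]
tray [476.80544109 312.41106649] -4.101540743879392 n 1270 med 5.629804355821328 11.400264644195257
(60, 20) [538. 328.]
(60, -75) [531. 233.]
(-55, 20) [423. 336.]
(-55, -75) [417. 242.]
bar x 69 [-57.41385109 -53.85820166 -49.60853229]
tray leg? 34 [518. 327.  63.]
```

View pics/t4.png

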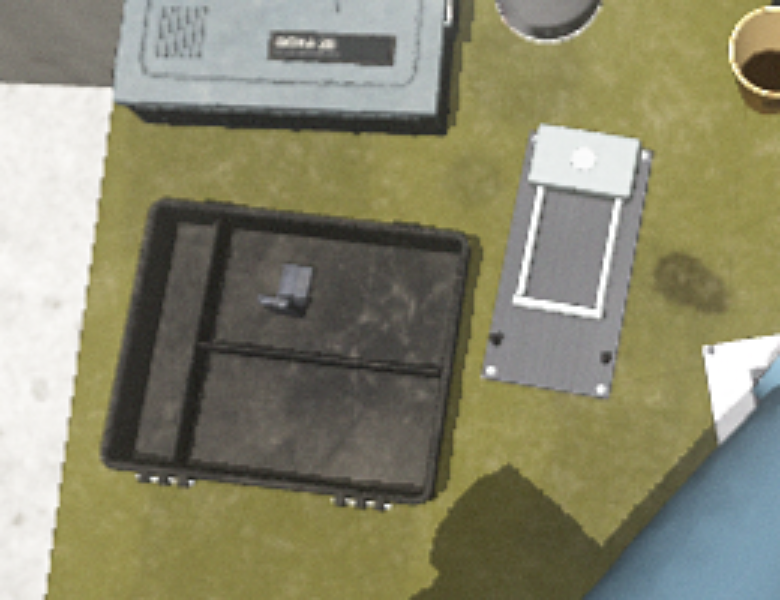

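Bracket 1 stands in the far compartment at crop (290,285), and the bar is home. Next is bracket 2.

>>> carry_out --pt "0 -3 -20" --pt "0 -3 -50" --pt "0 -3 -70" --pt "0 -3 -77" --pt "0 -3 -77" --pt "0 -3 -77" --pt "0 -3 -77" --pt "0 -3 -77" --pt "0 -3 -77" --pt "0 -3 -77" --yaw '[0, 0, 0, 0, 0, 0, 0, 0, 0, 0]' --gripper '[0.45, 0.45, 0.45, 0.45, 0.45, 0, 0, 0, 0, 0]'

```text
clock: 16.45
tool_pos: [0.471, -0.2184, 0.2119]
orientation: [3.139, -0.002, 0.283]
wrist_force: [0.0, 0.3, 6.4]
grip_width: 0.076
finger_force: 79.4
```

>>> carry_out --pt "0 0 6" --pt "0 0 6" --pt "0 0 6" --pt "0 0 6" --pt "0 0 6" --pt "0 0 6" --pt "0 0 6" --pt "0 0 6" --pt "0 0 6" --pt "0 0 6" --pt "0 0 6" --pt "0 0 6" --yaw '[0, 0, 8, 16, 24, 32, 40, 48, 56, 64, 72, 80]' --gripper '[0, 0, 0, 0, 0, 0, 0, 0, 0, 0, 0, 0]'

```text
clock: 17.65
tool_pos: [0.4702, -0.2179, 0.2161]
orientation: [-3.141, 0.0, 1.685]
wrist_force: [-0.2, -0.2, -1.6]
grip_width: 0.081
finger_force: 78.3
```

>>> carry_out --pt "0 0 0" --pt "-10 -2 0" --pt "-20 -4 0" --pt "-20 -4 0" --pt "-20 -4 0" --pt "-20 -4 0" --yaw '[5, 5, 5, 5, 5, 5]' --gripper '[0, 0, 0, 0, 0, 0]'

```text
clock: 18.25
tool_pos: [0.4502, -0.2219, 0.2164]
orientation: [-3.142, -0.0, 1.766]
wrist_force: [0.3, -0.1, -1.9]
grip_width: 0.076
finger_force: 78.3
```

>>> carry_out --pt "0 -1 0" --pt "0 -1 3" --pt "0 -1 6" --pt "0 -1 9" --pt "0 -1 12" --pt "0 -1 12" --yaw '[0, 0, 0, 0, 0, 0]' --gripper '[0, 0, 0, 0, 0, 0]'

```text
clock: 18.85
tool_pos: [0.4506, -0.2231, 0.229]
orientation: [3.141, 0.001, 1.767]
wrist_force: [-0.1, -0.6, -1.4]
grip_width: 0.077
finger_force: 78.3
```

>>> carry_out --pt "0 0 20" --pt "0 0 61" --pt "15 40 61" --pt "30 80 61" --pt "45 120 61" --pt "60 160 61" --pt "75 200 61" --pt "90 245 61" --pt "103 289 61" --pt "103 289 61" --pt "103 289 61" --pt "103 289 61" --yaw '[0, 0, -4, -8, -12, -16, -18, -18, -18, -18, -18, -18]' --gripper '[0, 0, 0, 0, 0, 0, 0, 0, 0, 0, 0, 0]'

```text
clock: 20.05
tool_pos: [0.5531, 0.0654, 0.2892]
orientation: [-3.141, 0.0, 1.452]
wrist_force: [-0.4, -0.3, -1.9]
grip_width: 0.082
finger_force: 78.6
```

>>> carry_out --pt "0 0 -30" --pt "0 0 -55" --pt "0 0 -72" --pt "0 0 -72" --pt "-8 1 -72" --pt "-16 2 -72" --pt "-24 3 -72" --pt "-32 4 -72" --pt "-38 5 -72" --pt "-44 5 -72" --pt "-44 5 -72" --yaw '[0, 0, 0, 0, 0, 0, 0, 0, 0, 0, 0]' --gripper '[0, 0, 0, 0, 0, 0, 0, 0, 0, 0, 0]'

```text
clock: 21.15
tool_pos: [0.5101, 0.071, 0.2191]
orientation: [3.134, -0.001, 1.452]
wrist_force: [9.0, -0.9, -6.2]
grip_width: 0.076
finger_force: 78.3
```

Same pose as the first time, so I use the same pull.

>>> carry_out --pt "-6 1 0" --pt "-11 1 0" --pt "-12 1 0" --pt "-12 1 0" --pt "-12 1 0" --pt "-12 1 0" --pt "-12 1 0" --pt "-12 1 0" --pt "-12 1 0" --pt "-12 1 0" --pt "-12 1 0" --pt "-12 1 0" --yaw '[0, 0, 0, 0, 0, 0, 0, 0, 0, 0, 0, 0]' --gripper '[0, 0, 0, 0, 0, 0, 0, 0, 0, 0, 0, 0]'

```text
clock: 22.35
tool_pos: [0.4993, 0.0721, 0.2196]
orientation: [3.13, -0.001, 1.452]
wrist_force: [10.9, 1.0, -6.8]
grip_width: 0.076
finger_force: 77.9
```

>>> carry_out --pt "0 0 0" --pt "0 0 0" --pt "0 0 0" --pt "10 -1 0" --pt "20 -2 0" --pt "30 -4 0" --pt "40 -5 0" --pt "50 -6 0" --pt "57 -7 0" --pt "57 -7 0" --pt "57 -7 40" --pt "57 -7 80" --yaw '[0, 0, 0, 0, 0, 0, 0, 0, 0, 0, 0, 0]' --gripper '[0, 0, 0, 0, 0, 0, 0, 0, 0, 0, 0, 0]'

```text
clock: 23.55
tool_pos: [0.5532, 0.0652, 0.2962]
orientation: [-3.136, 0.0, 1.453]
wrist_force: [0.4, 0.5, -1.5]
grip_width: 0.081
finger_force: 79.1
```

```bash
python3 tray.py
```

```text
tool [0.556  0.0652 0.305 ] 83.24931250775491 [5.88171994 1.8079317  2.93518049]
tray [474.51588503 309.8773658 ] -4.671903801845645 n 838 med 6.097353676747744 12.108014383307536
(60, 20) [536. 325.]
(60, -75) [528. 230.]
(-55, 20) [421. 334.]
(-55, -75) [414. 240.]
bar x 6 [-57.08867567 -54.685934   -50.26407908]
```

>>> carry_out --pt "-8 35 0" --pt "-18 75 0" --pt "-28 115 0" --pt "-38 150 0" --pt "-43 168 0" --pt "-43 168 0" --pt "-43 168 -30" --pt "-43 168 -60" --pt "-43 168 -80" --pt "-43 168 -86" --pt "-43 168 -90" --pt "-43 168 -90" --yaw '[0, 0, 0, 0, 0, 0, 0, 0, 0, 0, 0, 0]' --gripper '[0, 0, 0, 0, 0, 0, 0, 0, 0, 0, 0, 0]'

```text
clock: 24.8
tool_pos: [0.5121, 0.2327, 0.2099]
orientation: [-3.141, 0.0, 1.452]
wrist_force: [-7.6, -2.1, 12.5]
grip_width: 0.076
finger_force: 81.4
```

>>> carry_out --pt "0 0 0" --pt "0 0 0" --pt "0 0 0" --pt "0 0 0" --pt "0 0 0" --pt "0 0 0" --yaw '[0, 0, 0, 0, 0, 0]' --gripper '[0, 0.22, 0.22, 0.22, 0.22, 0.22]'

```text
clock: 25.4
tool_pos: [0.5113, 0.233, 0.2073]
orientation: [-3.141, 0.0, 1.452]
wrist_force: [-0.1, 0.7, 1.0]
grip_width: 0.22
finger_force: 0.0
```

>>> carry_out --pt "0 0 15" --pt "0 0 40" --pt "0 0 80" --pt "-2 -40 80" --pt "-4 -80 80" --pt "-6 -120 80" --pt "-8 -160 80" --pt "-10 -200 80" --pt "-12 -240 80" --pt "-14 -280 80" --pt "-16 -320 80" --pt "-18 -360 80" --yaw '[0, 0, 0, -7, -14, -21, -28, -35, -42, -49, -56, -63]' --gripper '[0.22, 0.22, 0.22, 0.22, 0.45, 0.45, 0.45, 0.45, 0.45, 0.45, 0.45, 0.45]'

```text
clock: 26.6
tool_pos: [0.4931, -0.1286, 0.2887]
orientation: [3.14, -0.001, 0.348]
wrist_force: [0.7, 0.3, -0.2]
grip_width: 0.45
finger_force: 0.0
```

>>> carry_out --pt "-2 -40 0" --pt "-3 -80 0" --pt "-5 -120 0" --pt "-6 -150 0" --pt "-7 -176 0" --pt "-7 -176 0" --pt "-7 -176 0" --pt "-7 -176 0" --yaw '[-6, -6, -6, -6, -6, -6, -6, -6]' --gripper '[0.45, 0.45, 0.45, 0.45, 0.45, 0.45, 0.45, 0.45]'

```text
clock: 27.4
tool_pos: [0.4864, -0.302, 0.2876]
orientation: [-3.141, -0.0, 0.249]
wrist_force: [0.2, -0.1, 0.0]
grip_width: 0.449
finger_force: 0.0
```

```bash
python3 tray.py; python3 br.py; python3 - <<'E'
from h import *
d,P=grab('scene')
a=cv2.resize(d['pixels'][190:330,200:350,::-1],None,fx=4,fy=4,interpolation=cv2.INTER_CUBIC);cv2.imwrite('pics/s5.png',np.clip(a*1.5,0,255).astype(np.uint8))
E
```

```text
tool [ 0.4864 -0.3019  0.2876] 14.292176833728078 [-0.4151327   0.13491058  0.27811413]
tray [476.79536903 312.43179299] -4.113243784608457 n 1282 med 5.824474686293165 11.6103205963014
(60, 20) [538. 328.]
(60, -75) [531. 233.]
(-55, 20) [423. 336.]
(-55, -75) [417. 242.]
bar x 73 [-57.45292921 -54.26316428 -49.76104278]
tray leg? 33 [517. 327.  64.]
tray leg? 33 [511. 234.  63.]
scene leg 3 31 [ 486.6 -307.2] [28.7  9.8] 16.0
scene leg 4 40 [ 509.1 -388.1] [10.1 26.1] 79.6
```

View pics/s5.png

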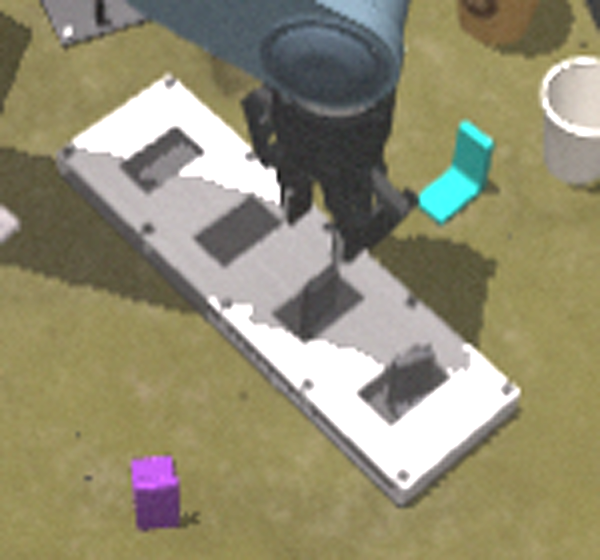

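The crop shows the fingers above bracket 3 at about (320,290), with slots 1 and 2 empty. Both placed brackets stand in the tray.

>>> carry_out --pt "0 -1 -20" --pt "0 -1 -50" --pt "0 -1 -70" --pt "0 -1 -77" --pt "0 -1 -77" --pt "0 -1 -77" --pt "0 -1 -77" --pt "0 -1 -77" --pt "0 -1 -77" --pt "0 -1 -77" --yaw '[0, 0, 0, 0, 0, 0, 0, 0, 0, 0]' --gripper '[0.45, 0.45, 0.45, 0.45, 0.45, 0, 0, 0, 0, 0]'

```text
clock: 28.6
tool_pos: [0.487, -0.3045, 0.2121]
orientation: [3.139, -0.002, 0.248]
wrist_force: [0.6, 0.4, 6.3]
grip_width: 0.08
finger_force: 79.8
```

>>> carry_out --pt "0 0 6" --pt "0 2 6" --pt "0 2 6" --pt "0 2 6" --pt "0 2 6" --pt "0 2 6" --pt "0 2 6" --pt "0 2 6" --pt "0 2 6" --pt "0 2 6" --pt "0 2 6" --pt "0 2 6" --yaw '[0, 0, 8, 16, 24, 32, 40, 48, 56, 64, 72, 80]' --gripper '[0, 0, 0, 0, 0, 0, 0, 0, 0, 0, 0, 0]'

```text
clock: 29.8
tool_pos: [0.4861, -0.3018, 0.2161]
orientation: [-3.141, -0.0, 1.65]
wrist_force: [0.7, -0.7, -1.7]
grip_width: 0.075
finger_force: 78.7
```

>>> carry_out --pt "0 0 0" --pt "-10 -2 0" --pt "-20 -4 0" --pt "-20 -4 0" --pt "-20 -4 0" --pt "-20 -4 0" --yaw '[7, 7, 7, 7, 7, 7]' --gripper '[0, 0, 0, 0, 0, 0]'

```text
clock: 30.4
tool_pos: [0.4662, -0.306, 0.2164]
orientation: [3.142, -0.0, 1.766]
wrist_force: [0.2, -0.7, -1.9]
grip_width: 0.078
finger_force: 78.8
```

```bash
python3 - <<'E'
from h import *
d,P=grab('scene')
a=cv2.resize(d['pixels'][230:310,230:330,::-1],None,fx=6,fy=6,interpolation=cv2.INTER_CUBIC);cv2.imwrite('pics/s6.png',np.clip(a*1.5,0,255).astype(np.uint8))
E
```

```text
(no output)
```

View pics/s6.png

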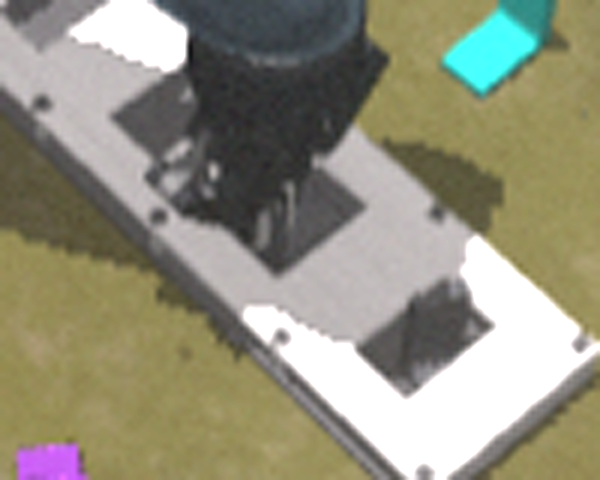

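The crop shows bracket 3's leg at the near end of slot 3, at about (280,235), with its foot filling the slot. I lift gently.

>>> carry_out --pt "0 0 3" --pt "0 0 6" --pt "0 0 9" --pt "0 0 12" --pt "0 0 12" --yaw '[0, 0, 0, 0, 0]' --gripper '[0, 0, 0, 0, 0]'

```text
clock: 30.95
tool_pos: [0.4666, -0.3061, 0.2291]
orientation: [3.141, 0.001, 1.767]
wrist_force: [0.0, -0.4, -0.7]
grip_width: 0.08
finger_force: 78.8
```

>>> carry_out --pt "0 0 20" --pt "0 0 61" --pt "10 42 61" --pt "20 84 61" --pt "30 126 61" --pt "40 168 61" --pt "50 210 61" --pt "60 252 61" --pt "70 294 61" --pt "80 336 61" --pt "87 372 61" --pt "87 372 61" --yaw '[0, 0, -4, -8, -12, -16, -18, -18, -18, -18, -18, -18]' --gripper '[0, 0, 0, 0, 0, 0, 0, 0, 0, 0, 0, 0]'

```text
clock: 32.15
tool_pos: [0.5534, 0.0697, 0.2894]
orientation: [3.141, -0.001, 1.458]
wrist_force: [0.1, -0.9, -1.7]
grip_width: 0.075
finger_force: 78.7
```

>>> carry_out --pt "0 0 0" --pt "0 0 0" --pt "0 0 0" --yaw '[0, 0, 0]' --gripper '[0, 0, 0]'

```text
clock: 32.45
tool_pos: [0.5532, 0.065, 0.2893]
orientation: [-3.141, 0.0, 1.451]
wrist_force: [-0.4, -0.6, -1.1]
grip_width: 0.076
finger_force: 78.7
```

>>> carry_out --pt "0 0 -30" --pt "0 0 -55" --pt "0 0 -72" --pt "0 0 -72" --pt "-8 1 -72" --pt "-16 2 -72" --pt "-24 3 -72" --pt "-32 4 -72" --pt "-38 5 -72" --pt "-44 5 -72" --pt "-44 5 -72" --yaw '[0, 0, 0, 0, 0, 0, 0, 0, 0, 0, 0]' --gripper '[0, 0, 0, 0, 0, 0, 0, 0, 0, 0, 0]'

```text
clock: 33.55
tool_pos: [0.5101, 0.071, 0.2191]
orientation: [3.134, -0.001, 1.452]
wrist_force: [8.8, -0.9, -4.1]
grip_width: 0.077
finger_force: 78.4
```

>>> carry_out --pt "-6 1 0" --pt "-11 1 0" --pt "-12 1 0" --pt "-12 1 0" --pt "-12 1 0" --pt "-12 1 0" --pt "-12 1 0" --pt "-12 1 0" --pt "-12 1 0" --pt "-12 1 0" --pt "-12 1 0" --pt "-12 1 0" --yaw '[0, 0, 0, 0, 0, 0, 0, 0, 0, 0, 0, 0]' --gripper '[0, 0, 0, 0, 0, 0, 0, 0, 0, 0, 0, 0]'

```text
clock: 34.75
tool_pos: [0.4994, 0.072, 0.2196]
orientation: [3.13, -0.002, 1.452]
wrist_force: [10.6, 0.5, -5.9]
grip_width: 0.077
finger_force: 78.0
```

>>> carry_out --pt "0 0 0" --pt "0 0 0" --pt "0 0 0" --pt "10 -1 0" --pt "20 -2 0" --pt "30 -4 0" --pt "40 -5 0" --pt "50 -6 0" --pt "57 -7 0" --pt "57 -7 0" --pt "57 -7 40" --pt "57 -7 80" --yaw '[0, 0, 0, 0, 0, 0, 0, 0, 0, 0, 0, 0]' --gripper '[0, 0, 0, 0, 0, 0, 0, 0, 0, 0, 0, 0]'

```text
clock: 35.95
tool_pos: [0.5531, 0.0652, 0.2962]
orientation: [-3.136, 0.0, 1.453]
wrist_force: [2.0, 0.6, -1.1]
grip_width: 0.078
finger_force: 79.1
```

```bash
python3 tray.py
```

```text
tool [0.556  0.0652 0.305 ] 83.25087788417743 [5.47872623 1.858983   3.94912115]
tray [474.31418567 310.25298012] -4.426196622922317 n 848 med 6.35430034591937 13.034767291833557
(60, 20) [536. 326.]
(60, -75) [528. 231.]
(-55, 20) [421. 334.]
(-55, -75) [414. 240.]
bar x 7 [-57.24771706 -55.10683656 -50.25874256]
```

>>> carry_out --pt "-18 34 0" --pt "-38 71 0" --pt "-58 108 0" --pt "-78 145 0" --pt "-98 182 0" --pt "-118 219 0" --pt "-136 253 0" --pt "-146 272 0" --pt "-146 272 0" --pt "-146 272 -35" --pt "-146 272 -65" --pt "-146 272 -80" --yaw '[0, 0, 0, 0, 0, 0, 0, 0, 0, 0, 0, 0]' --gripper '[0, 0, 0, 0, 0, 0, 0, 0, 0, 0, 0, 0]'

```text
clock: 37.2
tool_pos: [0.4074, 0.3358, 0.2145]
orientation: [-3.137, 0.003, 1.452]
wrist_force: [0.3, -0.3, -2.3]
grip_width: 0.076
finger_force: 79.2
```

>>> carry_out --pt "0 0 -5" --pt "0 0 -10" --pt "0 0 -10" --pt "0 0 -10" --pt "0 0 -10" --pt "0 0 -10" --pt "0 0 -10" --pt "0 0 -10" --yaw '[0, 0, 0, 0, 0, 0, 0, 0]' --gripper '[0, 0, 0, 0.22, 0.22, 0.22, 0.22, 0.22]'

```text
clock: 38.0
tool_pos: [0.4084, 0.337, 0.2074]
orientation: [-3.142, -0.0, 1.452]
wrist_force: [0.0, -0.3, -0.6]
grip_width: 0.221
finger_force: 0.0
```

>>> carry_out --pt "0 0 15" --pt "0 0 40" --pt "0 0 80" --pt "6 -42 80" --pt "12 -84 80" --pt "18 -126 80" --pt "24 -168 80" --pt "30 -210 80" --pt "36 -252 80" --pt "42 -294 80" --pt "48 -336 80" --pt "54 -378 80" --yaw '[0, 0, 0, -7, -14, -21, -28, -35, -42, -49, -56, -63]' --gripper '[0.22, 0.22, 0.22, 0.22, 0.45, 0.45, 0.45, 0.45, 0.45, 0.45, 0.45, 0.45]'

```text
clock: 39.2
tool_pos: [0.4624, -0.0427, 0.2887]
orientation: [3.14, -0.001, 0.348]
wrist_force: [0.6, -0.2, 0.5]
grip_width: 0.451
finger_force: 0.0
```

>>> carry_out --pt "6 -42 0" --pt "12 -84 0" --pt "18 -126 0" --pt "24 -168 0" --pt "30 -210 0" --pt "36 -252 0" --pt "42 -294 0" --pt "46 -326 0" --pt "47 -346 0" --pt "47 -346 0" --pt "47 -346 0" --pt "47 -346 0" --yaw '[-7, -14, -21, -28, -28, -28, -28, -28, -28, -28, -28, -28]' --gripper '[0.45, 0.45, 0.45, 0.45, 0.45, 0.45, 0.45, 0.45, 0.45, 0.45, 0.45, 0.45]'

```text
clock: 40.4
tool_pos: [0.5094, -0.3858, 0.2876]
orientation: [-3.141, 0.0, -0.135]
wrist_force: [-0.3, -0.5, 0.1]
grip_width: 0.451
finger_force: 0.0
```

```bash
python3 tray.py; python3 br.py
```

```text
tool [ 0.5094 -0.3857  0.2876] -7.710097031208155 [-0.08265938 -0.44758253 -0.55901301]
tray [474.88174417 312.47287486] -4.774478963104359 n 1162 med 5.688834115343148 12.00776795361739
(60, 20) [536. 327.]
(60, -75) [528. 233.]
(-55, 20) [422. 337.]
(-55, -75) [414. 242.]
bar x 75 [-57.47680155 -54.30356984 -49.65976644]
tray leg? 35 [517. 326.  64.]
tray leg? 33 [511. 234.  63.]
tray leg? 33 [409. 339.  63.]
scene leg 4 34 [ 508.5 -388.3] [28.4  9.8] 0.1
```

>>> carry_out --pt "-1 -1 -20" --pt "-1 -1 -50" --pt "-1 -1 -70" --pt "-1 -1 -77" --pt "-1 -1 -77" --pt "-1 -1 -77" --pt "-1 -1 -77" --pt "-1 -1 -77" --pt "-1 -1 -77" --pt "-1 -1 -77" --yaw '[0, 0, 0, 0, 0, 0, 0, 0, 0, 0]' --gripper '[0.45, 0.45, 0.45, 0.45, 0.45, 0, 0, 0, 0, 0]'

```text
clock: 41.55
tool_pos: [0.5089, -0.3884, 0.2123]
orientation: [3.14, -0.002, -0.136]
wrist_force: [-0.8, 1.6, 5.8]
grip_width: 0.077
finger_force: 80.0
```

>>> carry_out --pt "0 0 6" --pt "-5 3 6" --pt "-5 3 6" --pt "-5 3 6" --pt "-5 3 6" --pt "-5 3 6" --pt "-5 3 6" --pt "-5 3 6" --pt "-5 3 6" --pt "-5 3 6" --pt "-5 3 6" --pt "-5 3 6" --yaw '[0, 0, 8, 16, 24, 32, 40, 48, 56, 64, 72, 80]' --gripper '[0, 0, 0, 0, 0, 0, 0, 0, 0, 0, 0, 0]'

```text
clock: 42.75
tool_pos: [0.5027, -0.3845, 0.2157]
orientation: [-3.14, -0.001, 1.266]
wrist_force: [-0.2, 0.9, -1.9]
grip_width: 0.077
finger_force: 78.7
```

>>> carry_out --pt "0 0 0" --pt "0 0 0" --pt "0 0 0" --pt "0 0 0" --pt "0 0 0" --pt "-10 -2 0" --pt "-20 -4 0" --pt "-20 -4 0" --pt "-20 -4 0" --pt "-20 -4 0" --yaw '[8, 16, 24, 29, 29, 29, 29, 29, 29, 29]' --gripper '[0, 0, 0, 0, 0, 0, 0, 0, 0, 0]'

```text
clock: 43.75
tool_pos: [0.4833, -0.3891, 0.2165]
orientation: [3.141, 0.0, 1.766]
wrist_force: [-0.3, -0.1, -2.9]
grip_width: 0.079
finger_force: 78.6
```

```bash
python3 - <<'E'
from h import *
d,P=grab('scene')
a=cv2.resize(d['pixels'][240:320,240:340,::-1],None,fx=6,fy=6,interpolation=cv2.INTER_CUBIC);cv2.imwrite('pics/s7.png',np.clip(a*1.5,0,255).astype(np.uint8))
E
```

```text
(no output)
```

View pics/s7.png

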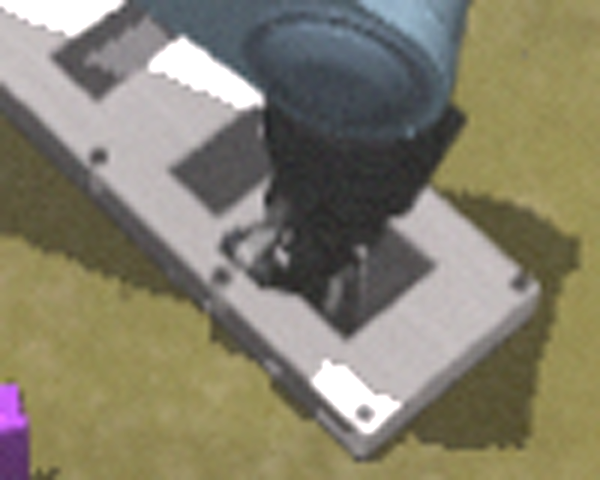

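The crop shows bracket 4's leg at the near end of slot 4, at about (345,300).

>>> carry_out --pt "0 0 3" --pt "0 0 6" --pt "0 0 9" --pt "0 0 12" --pt "0 0 12" --yaw '[0, 0, 0, 0, 0]' --gripper '[0, 0, 0, 0, 0]'

```text
clock: 44.3
tool_pos: [0.4836, -0.3891, 0.2292]
orientation: [3.141, 0.001, 1.767]
wrist_force: [-0.4, -0.2, -2.7]
grip_width: 0.075
finger_force: 78.6
```

>>> carry_out --pt "0 0 20" --pt "0 0 61" --pt "6 42 61" --pt "12 84 61" --pt "18 126 61" --pt "24 168 61" --pt "30 210 61" --pt "37 252 61" --pt "44 294 61" --pt "51 336 61" --pt "58 378 61" --pt "64 420 61" --yaw '[0, 0, -4, -8, -12, -16, -18, -18, -18, -18, -18, -18]' --gripper '[0, 0, 0, 0, 0, 0, 0, 0, 0, 0, 0, 0]'

```text
clock: 45.5
tool_pos: [0.5473, 0.0328, 0.2896]
orientation: [3.141, 0.0, 1.453]
wrist_force: [0.8, 0.8, -1.1]
grip_width: 0.075
finger_force: 78.7
```

>>> carry_out --pt "6 35 0" --pt "6 35 0" --pt "6 35 0" --pt "6 35 0" --yaw '[0, 0, 0, 0]' --gripper '[0, 0, 0, 0]'

```text
clock: 45.9
tool_pos: [0.5533, 0.0654, 0.2893]
orientation: [-3.141, 0.0, 1.452]
wrist_force: [-0.4, -1.1, -1.8]
grip_width: 0.077
finger_force: 78.7
```

>>> carry_out --pt "0 0 -30" --pt "0 0 -55" --pt "0 0 -72" --pt "0 0 -72" --pt "-8 1 -72" --pt "-16 2 -72" --pt "-24 3 -72" --pt "-32 4 -72" --pt "-38 5 -72" --pt "-44 5 -72" --pt "-44 5 -72" --yaw '[0, 0, 0, 0, 0, 0, 0, 0, 0, 0, 0]' --gripper '[0, 0, 0, 0, 0, 0, 0, 0, 0, 0, 0]'

```text
clock: 47.0
tool_pos: [0.51, 0.071, 0.2191]
orientation: [3.134, -0.001, 1.452]
wrist_force: [8.7, -0.9, -5.9]
grip_width: 0.078
finger_force: 78.4
```

>>> carry_out --pt "-6 1 0" --pt "-11 1 0" --pt "-12 1 0" --pt "-12 1 0" --pt "-12 1 0" --pt "-12 1 0" --pt "-12 1 0" --pt "-12 1 0" --pt "-12 1 0" --pt "-12 1 0" --pt "-12 1 0" --pt "-12 1 0" --yaw '[0, 0, 0, 0, 0, 0, 0, 0, 0, 0, 0, 0]' --gripper '[0, 0, 0, 0, 0, 0, 0, 0, 0, 0, 0, 0]'

```text
clock: 48.2
tool_pos: [0.4993, 0.072, 0.2196]
orientation: [3.13, -0.001, 1.452]
wrist_force: [11.6, 1.4, -5.8]
grip_width: 0.079
finger_force: 78.0
```

>>> carry_out --pt "0 0 0" --pt "0 0 0" --pt "0 0 0" --pt "10 -1 0" --pt "20 -2 0" --pt "30 -4 0" --pt "40 -5 0" --pt "50 -6 0" --pt "57 -7 0" --pt "57 -7 0" --pt "57 -7 40" --pt "57 -7 80" --yaw '[0, 0, 0, 0, 0, 0, 0, 0, 0, 0, 0, 0]' --gripper '[0, 0, 0, 0, 0, 0, 0, 0, 0, 0, 0, 0]'

```text
clock: 49.4
tool_pos: [0.5531, 0.0652, 0.2961]
orientation: [-3.136, 0.0, 1.453]
wrist_force: [1.4, -0.1, -2.2]
grip_width: 0.076
finger_force: 79.1
```

```bash
python3 tray.py
```

```text
tool [0.556  0.0651 0.305 ] 83.24863899425179 [5.84586895 1.63745813 2.92614167]
tray [474.95496672 310.1265127 ] -4.561954098390029 n 865 med 6.341604039634291 12.521371374594285
(60, 20) [536. 325.]
(60, -75) [529. 231.]
(-55, 20) [422. 334.]
(-55, -75) [414. 240.]
bar x 5 [-55.75480706 -52.85712596 -50.71711236]
```

>>> carry_out --pt "-26 30 0" --pt "-54 62 0" --pt "-82 94 0" --pt "-110 127 0" --pt "-138 159 0" --pt "-153 177 0" --pt "-153 177 0" --pt "-153 177 0" --pt "-153 177 -30" --pt "-153 177 -60" --pt "-153 177 -80" --pt "-153 177 -80" --yaw '[0, 0, 0, 0, 0, 0, 0, 0, 0, 0, 0, 0]' --gripper '[0, 0, 0, 0, 0, 0, 0, 0, 0, 0, 0, 0]'

```text
clock: 50.65
tool_pos: [0.4006, 0.2407, 0.2145]
orientation: [-3.135, 0.003, 1.451]
wrist_force: [-0.9, -0.3, -1.9]
grip_width: 0.076
finger_force: 79.1
```

>>> carry_out --pt "0 0 -5" --pt "0 0 -10" --pt "0 0 -10" --pt "0 0 -10" --pt "0 0 -10" --pt "0 0 -10" --pt "0 0 -10" --pt "0 0 -10" --yaw '[0, 0, 0, 0, 0, 0, 0, 0]' --gripper '[0, 0, 0, 0.22, 0.22, 0.22, 0.22, 0.22]'

```text
clock: 51.45
tool_pos: [0.4013, 0.242, 0.2074]
orientation: [3.142, -0.0, 1.453]
wrist_force: [0.3, 0.4, 0.3]
grip_width: 0.22
finger_force: 0.0
```

>>> carry_out --pt "0 0 15" --pt "0 0 40" --pt "0 0 80" --pt "5 -40 100" --pt "10 -80 100" --pt "15 -120 100" --pt "20 -160 100" --pt "25 -200 100" --pt "30 -240 100" --pt "35 -280 100" --pt "35 -280 100" --pt "35 -280 100" --yaw '[0, 0, 0, 0, 0, 0, 0, 0, 0, 0, 0, 0]' --gripper '[0.22, 0.22, 0.22, 0.22, 0.45, 0.45, 0.45, 0.45, 0.45, 0.45, 0.45, 0.45]'

```text
clock: 52.65
tool_pos: [0.4363, -0.0386, 0.3073]
orientation: [-3.141, -0.0, 1.45]
wrist_force: [0.4, 0.2, -0.3]
grip_width: 0.451
finger_force: 0.0
```

```bash
python3 tray.py; python3 br.py; python3 - <<'E'
from h import *
d,P=grab('top')
a=cv2.resize(d['pixels'][100:300,40:300,::-1],None,fx=3,fy=3);cv2.imwrite('pics/t8.png',a)
E
```

```text
tool [ 0.4362 -0.0378  0.3071] 83.19835101243561 [-0.3983367   0.01732539  0.26260853]
tray [477.51333402 312.59015451] -3.9638903403546757 n 1320 med 5.631616356730177 12.058410718338544
(60, 20) [539. 328.]
(60, -75) [532. 234.]
(-55, 20) [424. 336.]
(-55, -75) [417. 242.]
bar x 49 [-57.53029258 -53.98963389 -49.53131724]
tray leg? 35 [517. 327.  64.]
tray leg? 33 [511. 234.  63.]
tray leg? 34 [409. 338.  64.]
tray leg? 35 [403. 243.  63.]
```

View pics/t8.png

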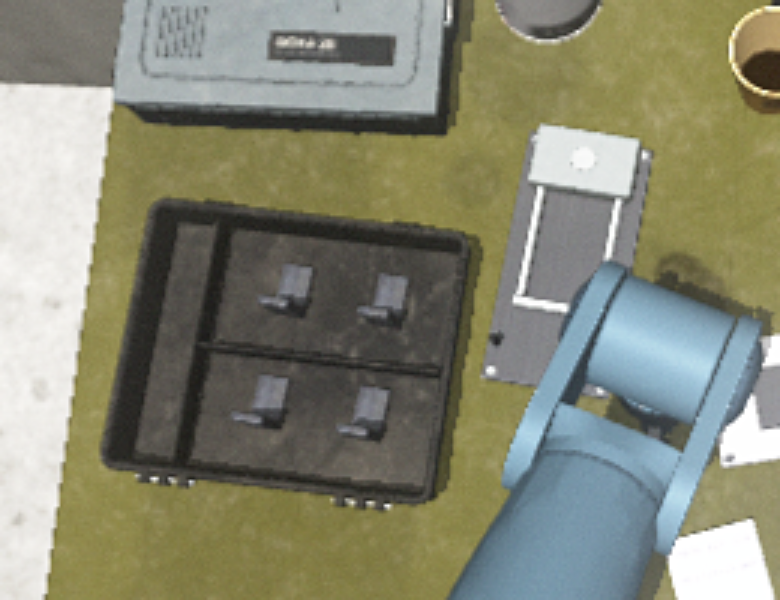

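All four brackets stand in the tray, at crop (290,285), (385,295), (265,400) and (368,410), and the bar is home. I hand in.

```bash
python3 -c "
from workcell import order
print(order.sign_off())"
```

```text
the job is handed in; nothing more can be done
None
```

I handed the job in: each of the four brackets pulled the bar to about 12 N at the posts and held it about a second, all four now stand in the tray, and the bar is home; no verdict was returned.

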